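Lock the T-foot stud in the desk's equipment track

TASK

Make the consulting desk ready for its sharps holder: take the stud with the flat bar grip and the oblong T-foot, lower its foot through the wide opening of the aluminium track, slide it along the slot to the black marks near the closed end, and only there turn it a quarter turn so that the foot locks crosswise under the lips. Let go of it standing upright in the track, and leave the stud with the round knob where it stands.

Things in the scene. Friction and masses are not known exactly. Their poses are not given: they have to be found in the camera images.
- anchor_mid (a point): Mid-height point (36 mm above the underside) of the stud to fit: 72 mm tall, 0.16 kg, loose, upright on the desk. Steel foot 54 (x) x 30 (y) x 8 mm high; 10 mm stem up to 30 mm; collar 22 mm across, 30-36 mm up; on top a black bar grip 60 (x) x 16 (y) x 36 mm high, its middle 18 mm above this point, parallel to the foot's long side x. z up. Half a turn makes no difference.
- track_opening (a point): Centre of the wide opening, 86 (x) x 46 (y) mm, in the top face of an aluminium track 230 x 92 x 30 mm, fixed to the desk at any yaw. x runs along the track towards the slot, z up. Below 6 mm lips is a channel 72 mm wide, its floor 26 mm under this point, where the foot can turn. A 24 mm wide slot starts 43 mm along x and ends closed at 125 mm; the foot cannot lift out of it.
- track_mark (a point): Where to lock the stud: point on the slot's centre line at top-face level, between two thin black lines drawn across the lips; 118 mm along x from the centre of the opening, 7 mm before the slot's closed end. Same axes as the opening. The stud's stem belongs here.
- roundstud_mid (a point): Mid-height point (36 mm above the underside) of the other loose stud, to be left alone: also 72 mm tall, same steel and black plastic, but with a round foot 50 mm across and a round knob 36 mm across. z up.

How it is judged:
By the outcome, as a careful person would: the job done as asked, in the order asked, and still so for the second after the job is handed in, with the robot touching nothing.
It also fails if it takes over 48 s, if anything falls off the work surface, if the arm or the gripper's body presses on something with over 40 N, if the wrist force passes 120 N, or if a joint passes its speed limit or range.

ROBOT

A 6-joint arm with a two-finger parallel gripper is mounted at the origin on the work surface. World frame = base frame: x ahead of the robot, y to its left, z up, the work surface at z = 0. Lengths are in mm, angles in rad, forces in N, time in s.
With the tool pointing down it reaches from about 350 to 775 mm from the base axis. Payload 7.3 kg.
Tool frame: the origin (TCP) lies at the very end of the fingers, on their centre line; the grasp point (between the pads) lies bot.grip_point_offset behind it (bot.grip_point_offset is the distance from the TCP to the grasp point, in mm); z points along the fingers, y is the line along which they close (so a half turn about z gives the same grasp; the last joint's range is limited). The gripper opens to 92 mm and grips with 3 to 60 N. Pads are 19 mm wide; open, the fingers measure 130 mm over their backs; the gripper's body (75 mm by 190 mm) begins 47 mm behind the grasp point.
Start: joints at [-1.285, 0.342, 1.524, -0, 1.275, -0.146], TCP at [219.74, -476.822, 226.741] pointing down, gripper open.
Joint ranges: [-2.53, 2.53], [-0.77, 2.02], [0.04, 2.7], [-1, 4.14], [0.28, 2.66], [-3.11, 3.11]. Speed limits (rad/s): [2.57, 2.57, 3.14, 3.14, 3.14, 3.14].

INTERFACE

Orientations are given as [roll, pitch, yaw] about the fixed x, y, z axes, in that order (R = Rz(yaw) Ry(pitch) Rx(roll)).
In Python, from plant import bot gives the robot as it stands. The module is installed in compiled form; this text tells all that it offers.
- The arm moves only by the tool carry_out, never from a script. Its argument "plan" is a list of rows, each an object of numbers: "tx", "ty", "tz": the shift along the world's x, y, z in mm; "rx", "ry", "rz": the turn, a rotation vector about the world's x, y, z in rad. A call has 1 to 12 rows; each row shifts and turns the commanded pose from where the row before left it; what a row does not reach is not made up. A row lasts 1/10 s, in which the tool goes at most 50 mm and 8.59 degrees, less where a joint would pass 70% of its speed; a pose out of reach is approached as far as the arm can. A call with a gripper value outside its range is refused whole. "gripper" is the closure, from 0 (fully open) to 1 (shut), set as the call begins (left out, the last holds). The fingers move at their own pace and stop on an object; the grip force is fixed at half the most. Time passes only in rows, so rows that do not move let the fingers close. It gives the time, the measured TCP pose, the force, the opening and the grip force at its end, in the units of the state.
- bot.get_obs(): the state, without advancing time (a new reading comes with each control period).
- bot.capture(name): name is "scene" or "top" or "wrist"; returns the picture (480x640x3 uint8, red, green, blue); there is no depth.
- bot.camera_model(name): a dict with "camera_matrix" (3x3 intrinsics, pixels), "dist" ([k1, k2, p1, p2, k3] as OpenCV has them; the pictures are not rectified), "R" (3x3) and "t" (3): a world point X has camera coordinates R X + t. Camera axes: x right, y down, z forward; pixel columns grow to the right and rows downward; lengths in mm; the calibration is good to about 2 mm. A picture is of the moment at which its call begins: read the wrist's pose just before it. camera_model takes no time and is no camera call; for the wrist camera it gives the pose at the moment of the call.
- bot.close_job(): hands the job in; it is judged then, once.
The state is a dict: "time": time; "joint_positions": joint angles; "dq": joint speeds; "tau": joint torques, N m; "tool_pos": TCP position; "tcp_rot": TCP orientation; "contact_force": force on the tool from outside, world axes, zero at the start; "moment": the same for the moment, N m; "grip_width": finger opening in mm; "finger_force": force on a finger pad.
Only numpy, scipy, OpenCV 4.12 (cv2) and the standard library are available. Lean on these libraries where they do the work, as an engineer would, in place of code of your own. Each camera call takes 0.05 s, during which the arm holds its last target. There are 200 camera calls.

## Working session

There is one attempt and no reset: what is moved stays moved. The work goes in short steps, Python scripts to look and compute and a tool call to move; the robot and the scene stay as the last step left them, time stands still between calls to the robot, and variables do not carry over. Pictures are saved under pics/ and viewed, at most 10 in all, crops included, and the job is handed in when it is done.

Besides the shell and the picture viewer there is one more tool, called after ">>>" as name([rows], argument=value, ...), one row to a line, values as JSON. carry_out: Moves the arm, as the interface text tells. Its arguments: {"type":"object","properties":{"plan":{"type":"array"},"gripper":{"type":"number"}},"required":["plan"]}

```bash
mkdir -p pics
cat > h.py <<'E'
import numpy as np, cv2
from plant import bot
def cam(n):
    m=bot.camera_model(n); return {k:np.array(v,float) for k,v in m.items() if k in('camera_matrix','dist','R','t')}
def ray(m,px):
    u=cv2.undistortPoints(np.array(px,float).reshape(-1,1,2),m['camera_matrix'],m['dist']).reshape(-1,2)
    d=np.c_[u,np.ones(len(u))]@m['R']; c=-m['R'].T@m['t']; return c,d
def onplane(m,px,z):
    c,d=ray(m,px); return c+d*((z-c[2])/d[:,2])[:,None]
def proj(m,X):
    return cv2.projectPoints(np.array(X,float).reshape(-1,3),cv2.Rodrigues(m['R'])[0],m['t'],m['camera_matrix'],m['dist'])[0].reshape(-1,2)
def tri(ms,pxs):
    A=np.zeros((3,3));b=np.zeros(3);L=[]
    for m,p in zip(ms,pxs):
        c,d=ray(m,[p]);d=d[0]/np.linalg.norm(d[0]);P=np.eye(3)-np.outer(d,d);A+=P;b+=P@c;L.append((c,P))
    X=np.linalg.solve(A,b);return X,[np.linalg.norm(P@(X-c)) for c,P in L]
def save(n,im): cv2.imwrite('pics/'+n+'.png',im[:,:,::-1])
E
python3 - <<'E'
from h import *
print(bot.get_obs(), bot.grip_point_offset)
for n in('scene','top'):
    im=bot.capture(n); save(n+'0',im); np.save(n+'0.npy',im); m=cam(n); print(n,-m['R'].T@m['t'],m['R'][2],m['camera_matrix'][0,0])
E
```

```text
{'time': 0.0, 'joint_positions': array([-1.28499196e+00,  3.42747175e-01,  1.52503049e+00,  1.52817898e-05,
        1.27538659e+00, -1.45983043e-01]), 'dq': array([ 0.00124488, -0.00126785,  0.00126351,  0.00061514, -0.0008043 ,
        0.00133266]), 'tau': array([-1.20577966e-03, -4.31238949e+01, -2.44214541e+01,  7.16224336e-02,
        5.59552107e-02, -1.09281798e-04]), 'tool_pos': array([ 219.62571098, -476.40310729,  226.02756763]), 'tcp_rot': array([-3.14003989e+00, -2.43071412e-04,  4.31782761e-01]), 'contact_force': array([ 0.53022218,  0.14095719, -0.4541658 ]), 'moment': array([-0.06718047, -0.0068986 ,  0.00733823]), 'finger_force': 0.0, 'grip_width': 91.57446399514963} 18.8
scene [954.01078466 122.82051846 700.93242244] [-0.54265829 -0.17111662 -0.82233879] 506.1767526807021
top [435.47560351  -7.36344251 825.51463393] [ 0.13859338  0.01851011 -0.99017637] 474.5336642482848
```

View pics/top0.png

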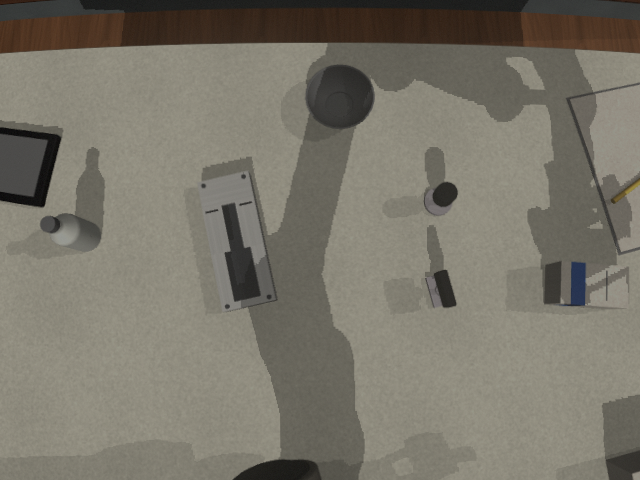

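View pics/scene0.png

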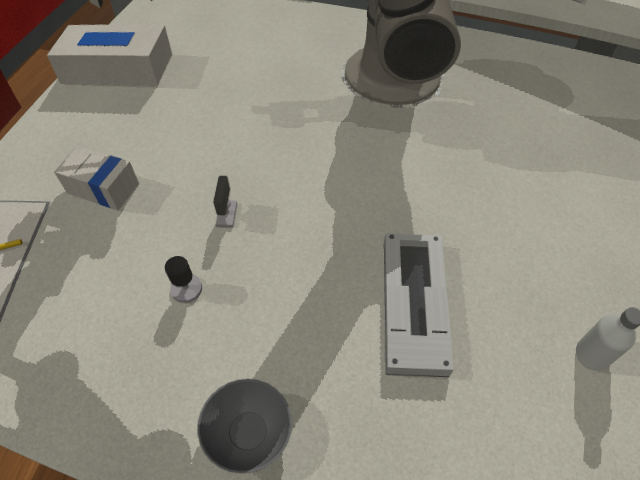

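The top view shows the track with its opening at (240,272) and its marks at y≈208. The bar stud is at (444,288) and the round stud at (441,195). In the scene view the same things are at (415,265), (222,200) and (180,275).

Run:
```python
from h import *
M={n:cam(n) for n in('scene','top')}
roi={'top':[(195,165,280,315),(420,260,465,315)],'scene':[(380,230,455,380),(205,170,245,230)]}
vis=[]
for n in roi:
    im=np.load(n+'0.npy'); g=cv2.cvtColor(im,cv2.COLOR_RGB2GRAY)
    for i,(x0,y0,x1,y1) in enumerate(roi[n]):
        c=g[y0:y1,x0:x1]; mask=(c<(85 if i==0 else 60)).astype(np.uint8)
        k,l,s,ce=cv2.connectedComponentsWithStats(mask)
        for j in range(1,k):
            if s[j,4]<6: continue
            print(n,i,s[j],(ce[j]+[x0,y0]).round(1), end=' ')
            ct=max(cv2.findContours((l==j).astype(np.uint8),cv2.RETR_EXTERNAL,cv2.CHAIN_APPROX_NONE)[0],key=len)
            if s[j,4]>150:
                print((cv2.approxPolyDP(ct,2.0,True).reshape(-1,2)+[x0,y0]).tolist(),(np.array(cv2.minAreaRect(ct)[0])+[x0,y0]),cv2.minAreaRect(ct)[1:])
            else: print()
        vis.append(cv2.resize(im[y0:y1,x0:x1],None,fx=(3.6 if i==0 else 6),fy=(3.6 if i==0 else 6),interpolation=cv2.INTER_CUBIC))
H=600;W=800;o=np.zeros((H,W,3),np.uint8);x=0
vis=[cv2.resize(v,None,fx=.68,fy=.68) for v in vis]
for v in vis: o[:v.shape[0],x:x+v.shape[1]]=v; x+=v.shape[1]
save('crops',o)
```

```text
top 0 [46  9  5  5 15] [243.2 176.2] 
top 0 [ 53   8  30 134 279] [264.1 253.5] [[249, 173], [276, 298], [252, 306], [274, 301], [277, 297]] [262.97286987 239.60882568] ((28.946550369262695, 133.00376892089844), 0.43078720569610596)
top 0 [ 7 19  4  4 14] [203.3 185.5] 
top 0 [44 37 13  4 22] [245.  203.1] 
top 0 [  27   38   39   99 1998] [239.2 259.1] [[231, 203], [222, 205], [231, 249], [225, 252], [235, 301], [259, 296], [260, 291], [250, 248], [243, 247], [235, 206]] [238.01922989 251.09615326] ((97.07748413085938, 27.45625877380371), 78.69007110595703)
top 0 [11 44 12  4 21] [211.6 210.8] 
top 0 [ 71 129   6   6  26] [268.7 296.3] 
top 0 [ 30 139   5   5  17] [226.8 306.1] 
top 1 [ 14  10  22  37 488] [444.5 288.3] [[434, 273], [443, 306], [454, 305], [446, 270]] [444.5        288.49999809] ((36.94998550415039, 13.323973655700684), 74.05460357666016)
scene 0 [ 9  4  5  5 19] [391.3 236.4] 
scene 0 [54  7  4  3  8] [435.5 238. ] 
scene 0 [  20   16   31   90 1845] [415.7 283.2] [[400, 246], [402, 284], [407, 284], [410, 289], [412, 334], [425, 335], [423, 287], [430, 285], [427, 247]] [416.3999939  290.20000458] ((90.6552734375, 28.224313735961914), 85.60128784179688)
scene 0 [ 4 19  2 18 20] [384.1 256.9] 
scene 0 [ 4 38  2  9 11] [384.2 271.5] 
scene 0 [ 5 74  1 16 16] [385.  311.5] 
scene 0 [11 99 15  2 17] [397.2 329.9] 
scene 0 [ 52 101  15   2  25] [439.3 331.5] 
scene 0 [  6 129   1  11  11] [386. 364.] 
scene 0 [ 13 129   4   5  17] [394.4 360.9] 
scene 0 [ 64 131   5   5  16] [445.7 362.9] 
scene 0 [  6 143  63   4  89] [416.9 374.8] 
scene 1 [  9   6  16  39 443] [221.4 195.4] [[220, 176], [214, 204], [217, 213], [224, 214], [229, 189], [226, 177]] [221.2689209  194.96351624] ((13.412782669067383, 38.626731872558594), 8.972626686096191)
```

View pics/crops.png

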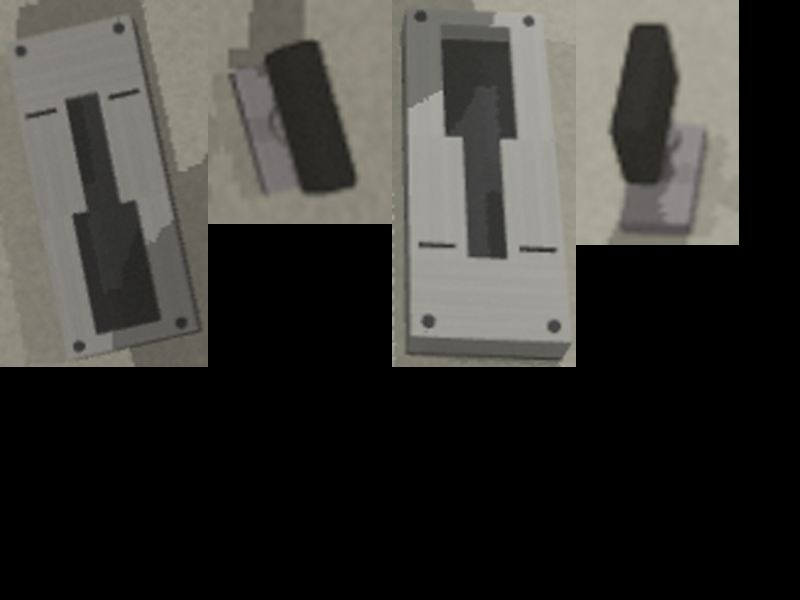

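The crop shows the dark opening and slot, four screws, and the two mark lines on the lips. The stud's bar silhouette is clear in both views.

Run:
```python
from h import *
T,S=cam('top'),cam('scene')
P={'scrA':((243.2,176.2),(445.7,362.9)),'scrB':((203.3,185.5),(394.4,360.9)),'scrC':((268.7,296.3),(435.5,238)),'scrD':((226.8,306.1),(391.3,236.4)),
'mkR':((245,203.1),(439.3,331.5)),'mkL':((211.6,210.8),(397.2,329.9)),'slotend':((226.5,204),(418.5,334.5)),'bar':((444.5,288.3),(221.4,195.4))}
X={}
for k,(a,b) in P.items():
    X[k],e=tri([T,S],[a,b]); sw=[tri([T,S],[a,P[q][1]])[0] for q in()]
    print(k,X[k].round(1),np.round(e,1))
s={k:X[k] for k in X if k[:3]=='scr'}
print('swapcheck',[np.linalg.norm(s[a]-s[b]).round(1) for a,b in(('scrA','scrB'),('scrC','scrD'),('scrA','scrC'),('scrB','scrD'))])
ax=(X['scrA']+X['scrB']-X['scrC']-X['scrD'])/2; print('track yaw',np.arctan2(ax[1],ax[0]), 'mid marks',(X['mkR']+X['mkL'])/2)
u=ax[:2]/np.linalg.norm(ax[:2]); mk=((X['mkR']+X['mkL'])/2)[:2]; print('opening',mk-118*u)
for m,q in((T,[[231,249],[225,252],[235,301],[259.5,296],[250,248]]),(S,[[400,246],[402,284],[427.5,247],[430,285]])):
    w=onplane(m,q,30)[:,:2]-mk; print(np.c_[w@u,w@[-u[1],u[0]]].round(1).tolist())
# bar yaw: top view right outline z72
r=onplane(T,[[454.5,305],[446.5,270.5]],72);print('bar edge',r.round(1),np.arctan2(*(r[1]-r[0])[[1,0]]))
l=onplane(T,[[434,272.5],[443,306]],36);print(l.round(1),np.arctan2(*(l[0]-l[1])[[1,0]]))
print('round',tri([T,S],[(445,193),(179,271)]))
```

```text
scrA [665.7 174.7  45.4] [34.3 34.3]
scrB [661.4 174.3  41.9] [35.9 35.9]
scrC [460.3 125.7  42.5] [34.5 34.5]
scrD [457.6 124.5  46.6] [36.1 36.1]
mkR [618.9 164.7  40.5] [28.5 28.5]
mkL [615.6 163.3  39.5] [30.6 30.6]
slotend [621.5 167.8  31.1] [2. 2.]
bar [ 478.5 -197.3   54.7] [1.3 1.3]
swapcheck [np.float64(5.6), np.float64(5.0), np.float64(211.2), np.float64(209.9)]
track yaw 0.23687329679578745 mid marks [617.25052986 164.0108652   40.00236426]
opening [502.54550862 136.32046791]
[[-73.3, 12.7], [-76.1, 23.8], [-161.2, 23.8], [-162.2, -18.3], [-79.0, -19.4]]
[[-149.5, -21.3], [-78.8, -20.5], [-149.9, 23.1], [-79.2, 22.6]]
bar edge [[ 450.8 -207.3   72. ]
 [ 505.6 -195.7   72. ]] 0.2090081680646631
[[ 505.5 -183.5   36. ]
 [ 449.8 -197.6   36. ]] 0.24698660383220453
round (array([ 636.52236288, -200.36436846,   57.5389491 ]), [np.float64(0.038679384892228726), np.float64(0.038679384892156526)])
```

Run:
```python
from h import *
T,S=cam('top'),cam('scene')
P={'scrA':((243.2,176.2),(394.4,360.9)),'scrB':((203.3,185.5),(445.7,362.9)),'scrC':((268.7,296.3),(391.3,236.4)),'scrD':((226.8,306.1),(435.5,238)),
'mkR':((245,203.1),(397.2,329.9)),'mkL':((211.6,210.8),(439.3,331.5))}
X={}
for k,(a,b) in P.items():
    X[k],e=tri([T,S],[a,b]); print(k,X[k].round(1),np.round(e,1))
ax=(X['scrA']+X['scrB']-X['scrC']-X['scrD'])/2; print('track yaw',np.arctan2(ax[1],ax[0]), 'mid marks',(X['mkR']+X['mkL'])/2,'scr mid',sum(X[k] for k in X if k[0]=='s')/4)
u=ax[:2]/np.linalg.norm(ax[:2]); mk=((X['mkR']+X['mkL'])/2)[:2]; print('opening',mk-118*u)
for m,q in((T,[[225,252],[235,301],[259.5,296],[250,248],[222,205],[231,203]]),(S,[[400,246],[402,284],[427.5,247],[430,285],[412,334.5],[425,335]])):
    w=onplane(m,q,30)[:,:2]-mk; print(np.c_[w@u,w@[-u[1],u[0]]].round(1).tolist())
```

```text
scrA [671.  141.9  31. ] [0.8 0.8]
scrB [654.1 211.6  31.3] [0.5 0.5]
scrC [463.6  91.5  32.2] [0.8 0.8]
scrD [446.3 161.5  32.6] [0.8 0.8]
mkR [623.2 136.2  31.1] [1.5 1.5]
mkL [609.  194.7  31.6] [0.6 0.6]
track yaw 0.23731866602775345 mid marks [616.09570803 165.42964501  31.36390149] scr mid [558.78280558 151.63190133  31.77751201]
opening [501.40303061 137.68816438]
[[-75.3, 22.2], [-160.4, 22.2], [-161.4, -19.9], [-78.3, -21.0], [6.4, 11.3], [6.2, -4.7]]
[[-148.8, -22.9], [-78.0, -22.1], [-149.1, 21.5], [-78.4, 21.0], [5.8, -10.2], [5.8, 8.7]]
```

Both heights check out: the track top is at about 31 mm and the bar's middle at about 54.7 mm. Next I move above the stud.

>>> carry_out([
  {"tx": 26,"ty": 28,"tz": -6,"rz": -0.02},
  {"tx": 26,"ty": 28,"tz": -6,"rz": -0.02},
  {"tx": 26,"ty": 28,"tz": -6,"rz": -0.02},
  {"tx": 26,"ty": 28,"tz": -6,"rz": -0.02},
  {"tx": 26,"ty": 28,"tz": -6,"rz": -0.02},
  {"tx": 26,"ty": 28,"tz": -6,"rz": -0.02},
  {"tx": 26,"ty": 28,"tz": -6,"rz": -0.02},
  {"tx": 26,"ty": 28,"tz": -6,"rz": -0.02},
  {"tx": 26,"ty": 28,"tz": -6,"rz": -0.02},
  {"tx": 25,"ty": 27,"tz": -6,"rz": -0.02},
  {},
  {},
], gripper=0)

```text
invalid input at $.plan[0]: expected keys tx, ty, tz, rx, ry, rz
```

Run:
```python
from h import *
o=bot.get_obs();m=cam('wrist');im=bot.capture('wrist');save('w1',im)
print(o['tool_pos'],o['tcp_rot'],o['time'],-m['R'].T@m['t'],m['R'][2])
g=cv2.cvtColor(im,cv2.COLOR_RGB2GRAY);np.save('w1.npy',im)
print(proj(m,[[478.5,-197.3,72],[478.5,-197.3,54.7]]))
```

```text
[ 219.61391573 -476.4697961   226.13668035] [-3.14027883e+00 -1.69257208e-04  4.31769912e-01] 0.1 [ 282.8771025  -445.39134019  383.17553038] [-0.23424446 -0.10648559 -0.96632828]
[[  76.67881864 -354.92766441]
 [  91.70635125 -325.12348627]]
```

View pics/w1.png

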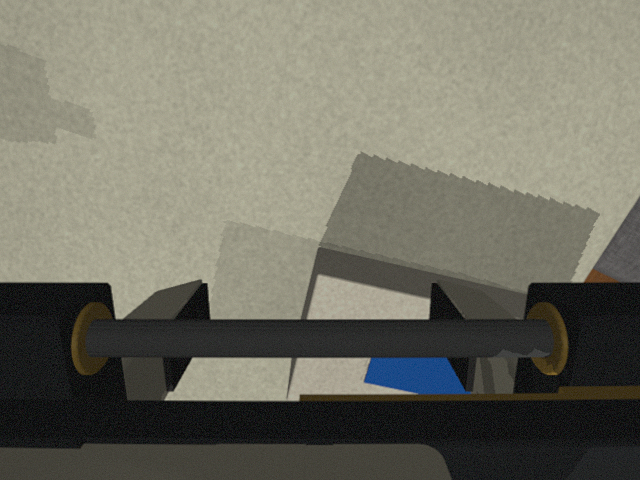

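The move was refused because every key is required. The wrist picture still shows the start place, over the blue box. I'll resend with all the keys.

>>> carry_out([
  {"tx": 26,"ty": 28,"tz": -6,"rx": 0,"ry": 0,"rz": -0.02},
  {"tx": 26,"ty": 28,"tz": -6,"rx": 0,"ry": 0,"rz": -0.02},
  {"tx": 26,"ty": 28,"tz": -6,"rx": 0,"ry": 0,"rz": -0.02},
  {"tx": 26,"ty": 28,"tz": -6,"rx": 0,"ry": 0,"rz": -0.02},
  {"tx": 26,"ty": 28,"tz": -6,"rx": 0,"ry": 0,"rz": -0.02},
  {"tx": 26,"ty": 28,"tz": -6,"rx": 0,"ry": 0,"rz": -0.02},
  {"tx": 26,"ty": 28,"tz": -6,"rx": 0,"ry": 0,"rz": -0.02},
  {"tx": 26,"ty": 28,"tz": -6,"rx": 0,"ry": 0,"rz": -0.02},
  {"tx": 26,"ty": 28,"tz": -6,"rx": 0,"ry": 0,"rz": -0.02},
  {"tx": 25,"ty": 27,"tz": -6,"rx": 0,"ry": 0,"rz": -0.02},
  {"tx": 0,"ty": 0,"tz": 0,"rx": 0,"ry": 0,"rz": 0},
  {"tx": 0,"ty": 0,"tz": 0,"rx": 0,"ry": 0,"rz": 0},
], gripper=0)

```text
time: 1.35
tool_pos: [478.7, -197.2, 166.3]
tcp_rot: [-3.141, 0.001, 0.234]
contact_force: [0.4, -0.9, -0.7]
grip_width: 92.0
finger_force: 0.0
```

Run:
```python
from h import *
o=bot.get_obs();m=cam('wrist');im=bot.capture('wrist');save('w2',im)
print(o['tool_pos'],o['tcp_rot'],o['time'],-m['R'].T@m['t'],m['R'][2])
np.save('w2.npy',im)
print(proj(m,[[478.5,-197.3,72],[478.5,-197.3,54.7]]))
```

```text
[ 478.71242925 -197.22389727  166.31153344] [-3.14114221e+00  1.02982930e-03  2.34086294e-01] 1.35 [ 546.52509932 -178.86300184  323.27722225] [-0.25153444 -0.05956082 -0.96601394]
[[322.68971237 246.3357553 ]
 [322.4844483  239.43343149]]
```

View pics/w2.png

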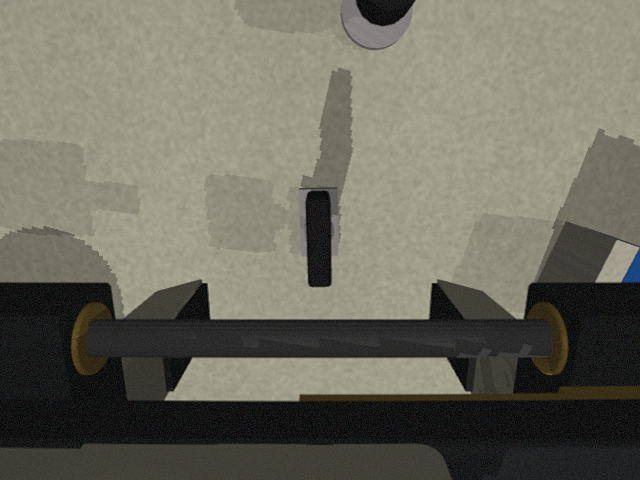

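The wrist view shows the bar upright at about (318,238), between the fingers and aligned with them. The estimate put it at (322,240).

Run:
```python
from h import *
m=cam('wrist');im=np.load('w2.npy');g=cv2.cvtColor(im,cv2.COLOR_RGB2GRAY)[180:295,290:350]
k,l,s,c=cv2.connectedComponentsWithStats((g<55).astype(np.uint8));j=1+np.argmax(s[1:,4]);print(s[j],c[j]+[290,180])
ys,xs=np.where(l==j);print(onplane(m,[c[j]+[290,180]],54))
pts=[]
for y in range(s[j,1]+12,s[j,1]+s[j,3]-12):
    r=xs[ys==y];pts.append([r.mean()+290,y+180.])
w=onplane(m,np.array(pts),72);p=np.polyfit(w[:,0],w[:,1],1);print('yaw',np.arctan(p[0]))
ct=max(cv2.findContours((l==j).astype(np.uint8),0,1)[0],key=len)
w=onplane(m,[[318.5,y] for y in(s[j,1]+180,s[j,1]+s[j,3]+179)],72);print(w)
```

```text
[  16   11   25   96 2258] [318.40876882 237.9384411 ]
[[ 478.35018125 -195.20908408   54.        ]]
yaw 0.24939498143178795
[[ 511.88360632 -187.38080537   72.        ]
 [ 451.31765323 -201.68367258   72.        ]]
```

>>> carry_out([
  {"tx": 0,"ty": 1.5,"tz": -25,"rx": 0,"ry": 0,"rz": 0.01},
  {"tx": 0,"ty": 0,"tz": -30,"rx": 0,"ry": 0,"rz": 0},
  {"tx": 0,"ty": 0,"tz": -30,"rx": 0,"ry": 0,"rz": 0},
  {"tx": 0,"ty": 0,"tz": -25,"rx": 0,"ry": 0,"rz": 0},
  {"tx": 0,"ty": 0,"tz": -20,"rx": 0,"ry": 0,"rz": 0},
  {"tx": 0,"ty": 0,"tz": 0,"rx": 0,"ry": 0,"rz": 0},
  {"tx": 0,"ty": 0,"tz": 0,"rx": 0,"ry": 0,"rz": 0},
], gripper=0)

```text
time: 2.1
tool_pos: [478.4, -197.3, 37.2]
tcp_rot: [3.141, 0.0, 0.24]
contact_force: [0.5, -0.1, 0.1]
grip_width: 91.9
finger_force: 0.0
```

>>> carry_out([
  {"tx": 0,"ty": 0,"tz": 0,"rx": 0,"ry": 0,"rz": 0},
  {"tx": 0,"ty": 0,"tz": 0,"rx": 0,"ry": 0,"rz": 0},
  {"tx": 0,"ty": 0,"tz": 0,"rx": 0,"ry": 0,"rz": 0},
  {"tx": 0,"ty": 0,"tz": 0,"rx": 0,"ry": 0,"rz": 0},
  {"tx": 0,"ty": 0,"tz": 0,"rx": 0,"ry": 0,"rz": 0},
  {"tx": 0,"ty": 0,"tz": 0,"rx": 0,"ry": 0,"rz": 0},
  {"tx": 0,"ty": 0,"tz": 0,"rx": 0,"ry": 0,"rz": 0},
  {"tx": 0,"ty": 0,"tz": 0,"rx": 0,"ry": 0,"rz": 0},
  {"tx": 0,"ty": 0,"tz": 0,"rx": 0,"ry": 0,"rz": 0},
  {"tx": 0,"ty": 0,"tz": 0,"rx": 0,"ry": 0,"rz": 0},
], gripper=1)

```text
time: 3.1
tool_pos: [478.7, -196.3, 36.7]
tcp_rot: [3.142, 0.0, 0.242]
contact_force: [0.3, -0.6, 0.4]
grip_width: 16.3
finger_force: 0.4
```

>>> carry_out([
  {"tx": 0,"ty": 0,"tz": 0,"rx": 0,"ry": 0,"rz": 0},
  {"tx": 0,"ty": 0,"tz": 0,"rx": 0,"ry": 0,"rz": 0},
  {"tx": 0,"ty": 0,"tz": 0,"rx": 0,"ry": 0,"rz": 0},
  {"tx": 0,"ty": 0,"tz": 10,"rx": 0,"ry": 0,"rz": 0},
  {"tx": 0,"ty": 0,"tz": 20,"rx": 0,"ry": 0,"rz": 0},
  {"tx": 0,"ty": 0,"tz": 25,"rx": 0,"ry": 0,"rz": 0},
  {"tx": 0,"ty": 0,"tz": 15,"rx": 0,"ry": 0,"rz": 0},
  {"tx": 0,"ty": 0,"tz": 0,"rx": 0,"ry": 0,"rz": 0},
])

```text
time: 3.9
tool_pos: [480.0, -197.0, 109.3]
tcp_rot: [3.138, -0.004, 0.242]
contact_force: [-0.1, -0.0, -2.0]
grip_width: 15.9
finger_force: 30.0
```

>>> carry_out([
  {"tx": 1,"ty": 15,"tz": 0,"rx": 0,"ry": 0,"rz": 0},
  {"tx": 2,"ty": 30,"tz": 0,"rx": 0,"ry": 0,"rz": 0},
  {"tx": 2,"ty": 35,"tz": 0,"rx": 0,"ry": 0,"rz": 0},
  {"tx": 3,"ty": 40,"tz": 0,"rx": 0,"ry": 0,"rz": 0},
  {"tx": 3,"ty": 40,"tz": 0,"rx": 0,"ry": 0,"rz": 0},
  {"tx": 3,"ty": 40,"tz": 0,"rx": 0,"ry": 0,"rz": 0},
  {"tx": 3,"ty": 40,"tz": 0,"rx": 0,"ry": 0,"rz": 0},
  {"tx": 2,"ty": 40,"tz": 0,"rx": 0,"ry": 0,"rz": 0},
  {"tx": 2,"ty": 30,"tz": 0,"rx": 0,"ry": 0,"rz": 0},
  {"tx": 1.7,"ty": 24,"tz": 0,"rx": 0,"ry": 0,"rz": 0},
  {"tx": 0,"ty": 0,"tz": 0,"rx": 0,"ry": 0,"rz": 0},
  {"tx": 0,"ty": 0,"tz": 0,"rx": 0,"ry": 0,"rz": 0},
])

```text
time: 5.1
tool_pos: [500.3, 138.3, 105.7]
tcp_rot: [3.142, 0.002, 0.244]
contact_force: [-0.4, -0.3, -1.7]
grip_width: 15.7
finger_force: 30.0
```

Run:
```python
from h import *
o=bot.get_obs();m=cam('wrist');print(o['tool_pos'],o['tcp_rot'],o['time'],o['grip_width'],o['finger_force'],o['contact_force'])
im=bot.capture('wrist');save('w3',im);np.save('w3.npy',im)
print(proj(m,[[501.4,137.7,30],[616.1,165.4,30]]))
t=bot.capture('scene');save('s3',cv2.resize(t[180:400,300:520],None,fx=2.5,fy=2.5))
```

```text
[500.26288167 138.25762642 105.74722785] [3.14158458e+00 2.37004803e-03 2.43608186e-01] 5.1 15.70452491897212 29.978276789188385 [-0.38257581 -0.3291898  -1.7256158 ]
[[324.23422573 252.75557047]
 [326.38068462  34.9690728 ]]
```

View pics/w3.png

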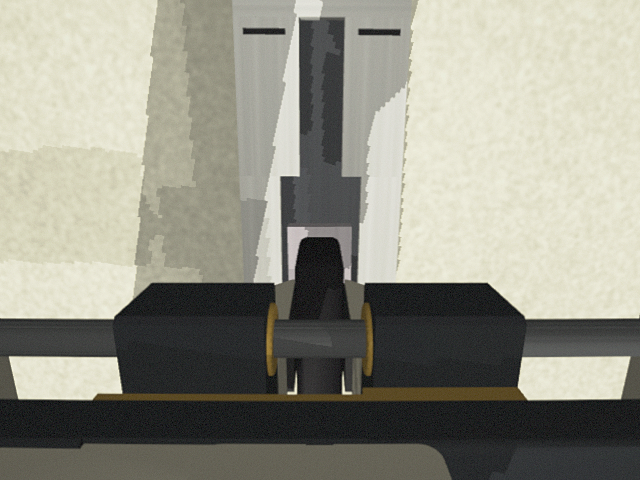

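The wrist view shows the foot spanning u≈288–352, inside the opening at 281–361. The slot is centred at u≈322 and the mark lines are at (264,31) and (379,32), so the stud is laterally aligned and I can lower it.

>>> carry_out([
  {"tx": 0.5,"ty": 0,"tz": -15,"rx": 0,"ry": 0,"rz": -0.004},
  {"tx": 0,"ty": 0,"tz": -15,"rx": 0,"ry": 0,"rz": 0},
  {"tx": 0,"ty": 0,"tz": -10,"rx": 0,"ry": 0,"rz": 0},
  {"tx": 0,"ty": 0,"tz": -5,"rx": 0,"ry": 0,"rz": 0},
  {"tx": 0,"ty": 0,"tz": 0,"rx": 0,"ry": 0,"rz": 0},
])

```text
time: 5.7
tool_pos: [501.6, 137.2, 61.2]
tcp_rot: [-3.142, 0.001, 0.237]
contact_force: [-0.4, 0.6, -1.6]
grip_width: 15.8
finger_force: 30.0
```

Run:
```python
from h import *
o=bot.get_obs();m=cam('wrist');print(o['tool_pos'],o['tcp_rot'],o['contact_force'])
im=bot.capture('wrist');save('w4',im);np.save('w4.npy',im)
g=cv2.cvtColor(im,cv2.COLOR_RGB2GRAY)
k,l,s,c=cv2.connectedComponentsWithStats((g[:120]<70).astype(np.uint8))
print([(s[j].tolist(),c[j].round(1).tolist()) for j in range(1,k) if s[j,4]>40])
print(proj(m,[[616.1,165.4,30]]))
```

```text
[501.6256227  137.16737193  61.17519147] [-3.14154973e+00  1.35126056e-03  2.36989907e-01] [-0.43769903  0.61114721 -1.58301702]
[([289, 0, 56, 120, 6299], [316.9, 59.1]), ([219, 6, 52, 7, 364], [244.5, 9.0]), ([363, 6, 52, 7, 364], [388.5, 9.0])]
[[322.98790274  13.50131239]]
```

View pics/w4.png

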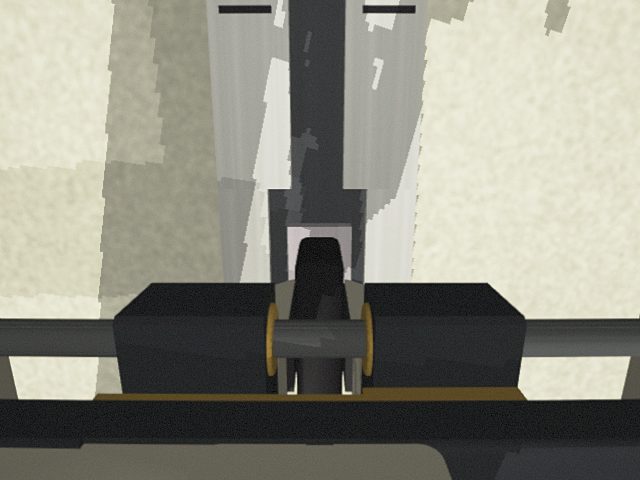

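Run:
```python
from h import *
o=bot.get_obs();m=cam('wrist');p=o['tool_pos'];y=.237;u=np.array([np.cos(y),np.sin(y),0]);v=np.array([-u[1],u[0],0])
for px,z in(([316.5,9],31),([320,225.5],p[2]-28.7),([320,237],p[2]+35.3),([317.3,189],31)):
    w=onplane(m,[px],z)[0]-p; print(px,'along',round(w@u,1),'lat',round(w@v,1))
```

```text
[316.5, 9] along 119.6 lat 3.3
[320, 225.5] along 28.2 lat 1.8
[320, 237] along 39.1 lat 1.9
[317.3, 189] along 44.9 lat 3.0
```

>>> carry_out([
  {"tx": -0.3,"ty": 1.3,"tz": -7,"rx": 0,"ry": 0,"rz": 0},
  {"tx": 0,"ty": 0,"tz": -6,"rx": 0,"ry": 0,"rz": 0},
  {"tx": 0,"ty": 0,"tz": -4,"rx": 0,"ry": 0,"rz": 0},
  {"tx": 0,"ty": 0,"tz": 0,"rx": 0,"ry": 0,"rz": 0},
  {"tx": 0,"ty": 0,"tz": 0,"rx": 0,"ry": 0,"rz": 0},
])

```text
time: 6.25
tool_pos: [501.6, 139.0, 44.7]
tcp_rot: [3.142, 0.0, 0.238]
contact_force: [-0.1, -0.3, -1.9]
grip_width: 15.9
finger_force: 30.0
```

>>> carry_out([
  {"tx": 8.7,"ty": 2.1,"tz": 0,"rx": 0,"ry": 0,"rz": 0},
  {"tx": 11,"ty": 2.7,"tz": 0,"rx": 0,"ry": 0,"rz": 0},
  {"tx": 11,"ty": 2.7,"tz": 0,"rx": 0,"ry": 0,"rz": 0},
  {"tx": 11,"ty": 2.7,"tz": 0,"rx": 0,"ry": 0,"rz": 0},
  {"tx": 11,"ty": 2.7,"tz": 0,"rx": 0,"ry": 0,"rz": 0},
  {"tx": 11,"ty": 2.7,"tz": 0,"rx": 0,"ry": 0,"rz": 0},
  {"tx": 11,"ty": 2.7,"tz": 0,"rx": 0,"ry": 0,"rz": 0},
  {"tx": 11,"ty": 2.7,"tz": 0,"rx": 0,"ry": 0,"rz": 0},
  {"tx": 11,"ty": 2.7,"tz": 0,"rx": 0,"ry": 0,"rz": 0},
  {"tx": 8,"ty": 1.9,"tz": 0,"rx": 0,"ry": 0,"rz": 0},
  {"tx": 0,"ty": 0,"tz": 0,"rx": 0,"ry": 0,"rz": 0},
  {"tx": 0,"ty": 0,"tz": 0,"rx": 0,"ry": 0,"rz": 0},
])

```text
time: 7.45
tool_pos: [606.1, 164.6, 44.6]
tcp_rot: [3.142, 0.001, 0.238]
contact_force: [0.0, -0.7, -2.1]
grip_width: 15.7
finger_force: 30.0
```

Run:
```python
from h import *
o=bot.get_obs();m=cam('wrist');p=o['tool_pos'];print(p,o['tcp_rot'],o['contact_force'],o['moment'])
im=bot.capture('wrist');np.save('w5.npy',im)
s=bot.capture('scene');np.save('s5.npy',s)
save('c5',np.hstack([cv2.resize(im[60:300,160:480],(400,300)),cv2.resize(s[200:380,330:510],(300,300))]))
```

```text
[606.12128944 164.55854832  44.55558333] [3.14153328e+00 5.87249751e-04 2.37842941e-01] [ 0.00470118 -0.69785646 -2.05844359] [ 0.01855079 -0.01175333  0.01067419]
```

View pics/c5.png

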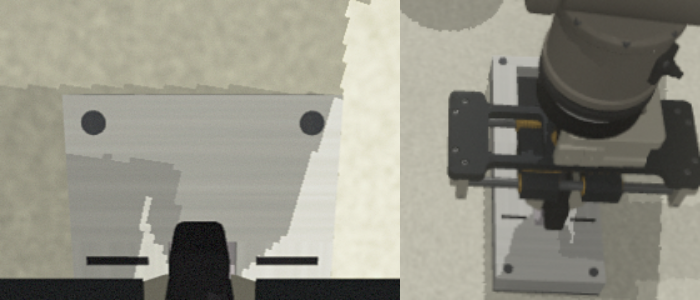

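The wrist crop shows the marks just ahead of the gripper, on both sides of the bar, and no contact force. Now I measure the remaining distance.

Run:
```python
from h import *
o=bot.get_obs();m=cam('wrist');p=o['tool_pos'];y=o['tcp_rot'][2];u=np.array([np.cos(y),np.sin(y),0]);v=np.array([-u[1],u[0],0])
g=cv2.cvtColor(np.load('w5.npy'),cv2.COLOR_RGB2GRAY)
for x0,x1 in((222,284),(360,420)):
    k,l,s,c=cv2.connectedComponentsWithStats((g[255:280,x0:x1]<60).astype(np.uint8))
    for j in range(1,k):
        if s[j,4]>40:
            a=c[j]+[x0,255];w=onplane(m,[a],31)[0]-p;print(s[j],a.round(1),'along',round(w@u,1),'lat',round(w@v,1))
```

```text
[  7  10  49   7 287] [252.8 268.3] along 12.4 lat 31.3
[  5  11  49   5 242] [389.3 268. ] along 12.6 lat -28.6
```

>>> carry_out([
  {"tx": 5,"ty": 1.2,"tz": 0,"rx": 0,"ry": 0,"rz": 0},
  {"tx": 4,"ty": 1,"tz": 0,"rx": 0,"ry": 0,"rz": 0},
  {"tx": 2,"ty": 0.5,"tz": 0,"rx": 0,"ry": 0,"rz": 0},
  {"tx": 0,"ty": 0,"tz": 0,"rx": 0,"ry": 0,"rz": 0},
  {"tx": 0,"ty": 0,"tz": 0,"rx": 0,"ry": 0,"rz": 0},
])

```text
time: 8.05
tool_pos: [617.3, 167.3, 44.6]
tcp_rot: [3.141, 0.0, 0.238]
contact_force: [0.5, -0.6, -1.9]
grip_width: 15.8
finger_force: 30.0
```

>>> carry_out([
  {"tx": 0,"ty": 0,"tz": 0,"rx": 0,"ry": 0,"rz": 0.08},
  {"tx": 0,"ty": 0,"tz": 0,"rx": 0,"ry": 0,"rz": 0.14},
  {"tx": 0,"ty": 0,"tz": 0,"rx": 0,"ry": 0,"rz": 0.14},
  {"tx": 0,"ty": 0,"tz": 0,"rx": 0,"ry": 0,"rz": 0.14},
  {"tx": 0,"ty": 0,"tz": 0,"rx": 0,"ry": 0,"rz": 0.14},
  {"tx": 0,"ty": 0,"tz": 0,"rx": 0,"ry": 0,"rz": 0.14},
  {"tx": 0,"ty": 0,"tz": 0,"rx": 0,"ry": 0,"rz": 0.14},
  {"tx": 0,"ty": 0,"tz": 0,"rx": 0,"ry": 0,"rz": 0.14},
  {"tx": 0,"ty": 0,"tz": 0,"rx": 0,"ry": 0,"rz": 0.14},
  {"tx": 0,"ty": 0,"tz": 0,"rx": 0,"ry": 0,"rz": 0.14},
  {"tx": 0,"ty": 0,"tz": 0,"rx": 0,"ry": 0,"rz": 0.14},
  {"tx": 0,"ty": 0,"tz": 0,"rx": 0,"ry": 0,"rz": 0.09},
])

```text
time: 9.25
tool_pos: [617.1, 167.3, 44.7]
tcp_rot: [-3.141, 0.0, 1.813]
contact_force: [0.3, 0.3, -2.0]
grip_width: 16.2
finger_force: 30.0
```

>>> carry_out([
  {"tx": 0,"ty": 0,"tz": 0,"rx": 0,"ry": 0,"rz": 0},
  {"tx": 0,"ty": 0,"tz": 0,"rx": 0,"ry": 0,"rz": 0},
])

```text
time: 9.45
tool_pos: [617.2, 167.3, 44.7]
tcp_rot: [-3.142, -0.0, 1.805]
contact_force: [0.1, 0.4, -1.6]
grip_width: 16.0
finger_force: 30.0
```

Run:
```python
from h import *
o=bot.get_obs();m=cam('wrist');p=o['tool_pos'];print(p,o['tcp_rot'],o['contact_force'],o['moment'],o['time'])
im=bot.capture('wrist');np.save('w6.npy',im)
s=bot.capture('scene');np.save('s6.npy',s)
save('c6',np.hstack([cv2.resize(im[60:300,160:480],(400,300)),cv2.resize(s[200:380,330:510],(300,300))]))
```

```text
[617.24020489 167.26243576  44.72683944] [-3.14158788e+00 -1.91093573e-07  1.80522262e+00] [ 0.1404851   0.36543032 -1.63735491] [-0.09971037 -0.13740528 -0.01275778] 9.45
```

View pics/c6.png

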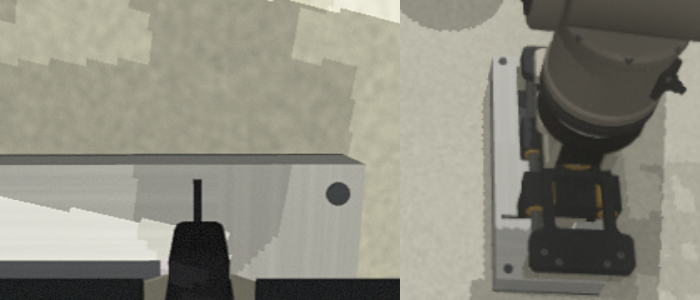

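The mark line is at crop u≈197 and the stem and bar at about 200, so the stud is about 1 mm past the mark, and the bar is now crosswise. I nudge it back and lower it onto the floor.

>>> carry_out([
  {"tx": -1.2,"ty": -0.3,"tz": 0,"rx": 0,"ry": 0,"rz": 0.003},
  {"tx": 0,"ty": 0,"tz": -1.5,"rx": 0,"ry": 0,"rz": 0},
  {"tx": 0,"ty": 0,"tz": -1,"rx": 0,"ry": 0,"rz": 0},
  {"tx": 0,"ty": 0,"tz": 0,"rx": 0,"ry": 0,"rz": 0},
  {"tx": 0,"ty": 0,"tz": 0,"rx": 0,"ry": 0,"rz": 0},
])

```text
time: 10.05
tool_pos: [616.1, 167.0, 42.2]
tcp_rot: [3.142, -0.0, 1.811]
contact_force: [-0.2, -0.0, -1.8]
grip_width: 15.9
finger_force: 30.0
```

>>> carry_out([
  {"tx": 0,"ty": 0,"tz": -0.6,"rx": 0,"ry": 0,"rz": 0},
  {"tx": 0,"ty": 0,"tz": 0,"rx": 0,"ry": 0,"rz": 0},
  {"tx": 0,"ty": 0,"tz": 0,"rx": 0,"ry": 0,"rz": 0},
])

```text
time: 10.35
tool_pos: [616.1, 167.0, 41.6]
tcp_rot: [3.142, 0.0, 1.811]
contact_force: [0.1, -0.1, -2.4]
grip_width: 15.2
finger_force: 30.0
```

>>> carry_out([
  {"tx": 0,"ty": 0,"tz": -0.6,"rx": 0,"ry": 0,"rz": 0},
  {"tx": 0,"ty": 0,"tz": 0,"rx": 0,"ry": 0,"rz": 0},
  {"tx": 0,"ty": 0,"tz": 0,"rx": 0,"ry": 0,"rz": 0},
])

```text
time: 10.65
tool_pos: [616.1, 167.0, 41.0]
tcp_rot: [3.142, -0.0, 1.811]
contact_force: [-0.9, -1.0, -1.9]
grip_width: 16.0
finger_force: 30.0
```

>>> carry_out([
  {"tx": 0,"ty": 0,"tz": -0.4,"rx": 0,"ry": 0,"rz": 0},
  {"tx": 0,"ty": 0,"tz": 0,"rx": 0,"ry": 0,"rz": 0},
  {"tx": 0,"ty": 0,"tz": 0,"rx": 0,"ry": 0,"rz": 0},
])

```text
time: 10.95
tool_pos: [616.2, 167.0, 40.7]
tcp_rot: [3.141, 0.0, 1.811]
contact_force: [0.1, -0.5, -1.5]
grip_width: 16.1
finger_force: 30.0
```

>>> carry_out([
  {"tx": 0,"ty": 0,"tz": -0.4,"rx": 0,"ry": 0,"rz": 0},
  {"tx": 0,"ty": 0,"tz": 0,"rx": 0,"ry": 0,"rz": 0},
  {"tx": 0,"ty": 0,"tz": 0,"rx": 0,"ry": 0,"rz": 0},
])

```text
time: 11.25
tool_pos: [616.3, 167.0, 40.7]
tcp_rot: [3.141, 0.0, 1.811]
contact_force: [-1.5, -0.4, 3.7]
grip_width: 15.9
finger_force: 30.0
```

The foot touches the floor: TCP z is 40.7 as expected and the force has turned upward. I release it.

>>> carry_out([
  {"tx": 0,"ty": 0,"tz": 0,"rx": 0,"ry": 0,"rz": 0},
  {"tx": 0,"ty": 0,"tz": 0,"rx": 0,"ry": 0,"rz": 0},
  {"tx": 0,"ty": 0,"tz": 0,"rx": 0,"ry": 0,"rz": 0},
  {"tx": 0,"ty": 0,"tz": 0,"rx": 0,"ry": 0,"rz": 0},
  {"tx": 0,"ty": 0,"tz": 0,"rx": 0,"ry": 0,"rz": 0},
  {"tx": 0,"ty": 0,"tz": 0,"rx": 0,"ry": 0,"rz": 0},
  {"tx": 0,"ty": 0,"tz": 0,"rx": 0,"ry": 0,"rz": 0},
], gripper=0.3)

```text
time: 11.95
tool_pos: [616.1, 167.0, 40.2]
tcp_rot: [3.142, 0.0, 1.811]
contact_force: [0.4, 0.5, -0.0]
grip_width: 63.1
finger_force: 0.0
```

>>> carry_out([
  {"tx": 0,"ty": 0,"tz": 10,"rx": 0,"ry": 0,"rz": 0},
  {"tx": 0,"ty": 0,"tz": 25,"rx": 0,"ry": 0,"rz": 0},
  {"tx": 0,"ty": 0,"tz": 30,"rx": 0,"ry": 0,"rz": 0},
  {"tx": 0,"ty": 0,"tz": 30,"rx": 0,"ry": 0,"rz": 0},
  {"tx": -30,"ty": -10,"tz": 30,"rx": 0,"ry": 0,"rz": 0},
  {"tx": -35,"ty": -30,"tz": 20,"rx": 0,"ry": 0,"rz": 0},
  {"tx": -35,"ty": -35,"tz": 0,"rx": 0,"ry": 0,"rz": 0},
  {"tx": -35,"ty": -35,"tz": 0,"rx": 0,"ry": 0,"rz": 0},
  {"tx": -20,"ty": -40,"tz": 0,"rx": 0,"ry": 0,"rz": 0},
  {"tx": 0,"ty": -40,"tz": 0,"rx": 0,"ry": 0,"rz": 0},
  {"tx": 0,"ty": -20,"tz": 0,"rx": 0,"ry": 0,"rz": 0},
  {"tx": 0,"ty": 0,"tz": 0,"rx": 0,"ry": 0,"rz": 0},
])

```text
time: 13.15
tool_pos: [461.5, -45.2, 186.2]
tcp_rot: [3.14, 0.001, 1.807]
contact_force: [0.2, 1.0, -0.9]
grip_width: 64.2
finger_force: 0.0
```

Run:
```python
from h import *
o=bot.get_obs();print(o['tool_pos'],o['contact_force'],o['time'])
t=bot.capture('top');np.save('t7.npy',t)
s=bot.capture('scene');np.save('s7.npy',s)
save('c7',np.hstack([cv2.resize(t[160:320,160:320],(400,400)),cv2.resize(s[220:380,340:500],(400,400))]))
m=cam('scene');print(proj(m,[[616.1,165.4,58]]),proj(cam('top'),[[616.1,165.4,58]]))
```

```text
[461.50437355 -45.16025767 186.16194021] [ 0.24516369  1.00526358 -0.94578293] 13.15
[[421.95627737 322.62294131]] [[225.6058829  203.28296844]]
```

View pics/c7.png

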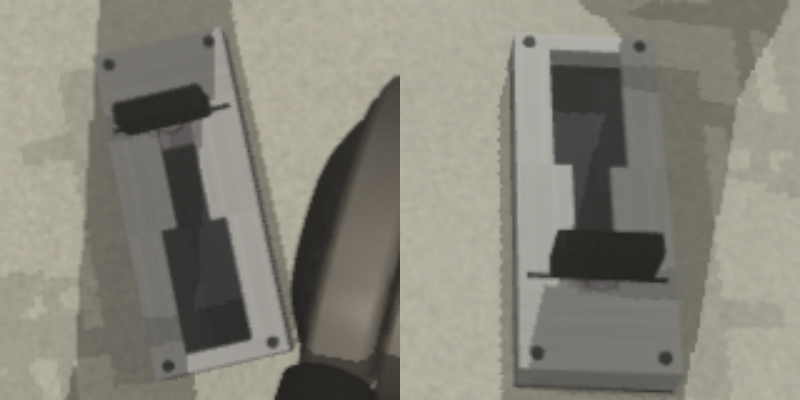

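The stud stands upright and crosswise on the marks. The bar's centre is at top pixel ≈(224,204) and scene pixel ≈(423,322), each within about 1 px of the expected position. I hand it in.

```bash
python3 -c "
from plant import bot
print(bot.close_job())"
```

```text
the job is handed in; nothing more can be done
None
```

The bar-grip stud stands upright in the track, locked crosswise within about 2 mm of the black marks, the round-knob stud was left alone, and the job was handed in at about 13 s (no verdict was returned).

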